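# Turn the spice carousel to bring the sugar to the front

## Task

Bring the sugar canister (the wide white one with a knob on its lid) round to the front of the spice turntable, so that it stands right at the black pointer tongue that sticks out from under it. Turn the turntable gently with the fingers by pushing the upright posts on its rim, then let go; do not touch, lift or upset any of the jars on it, and leave the mug and the tin where they are.

Things in the scene. Friction and masses are not known exactly. Their poses are not given: they have to be found in the camera images.
- foot: fixed black foot of the turntable: disc 190 mm across, 12 mm high, with a 30 mm wide tongue reaching 170 mm from the axis and a 22 mm high tab at its end. Origin on the turning axis, on the worktop, z up. The tongue, which marks the front, points along the foot's own -x axis. Place and direction differ in every run
- turntable: round wooden turntable, 260 mm across, upper face 32 mm above the worktop. Turns either way without end about its vertical axis (origin on the axis, 12 mm above the worktop); light friction (1 N at the posts) stops it where it is left. A wall cabinet over its far edge and a microwave over the cooktop hang 0.46 m up. Four steel posts on its rim; four jars 62 mm from the axis, half-way between posts in angle, in any order
- post_0 (a point): point half-way up one of the four steel rim posts, 67 mm above the worktop. The post is fixed upright on the turntable, 115 mm from the axis; 16 mm thick with a 19 mm ball at its top; it stands from 32 mm to 104 mm above the worktop and is pushed sideways, along the rim
- post_1 (a point): point half-way up one of the four steel rim posts, 67 mm above the worktop. The post is fixed upright on the turntable, 115 mm from the axis; 16 mm thick with a 19 mm ball at its top; it stands from 32 mm to 104 mm above the worktop and is pushed sideways, along the rim
- post_2 (a point): point half-way up one of the four steel rim posts, 67 mm above the worktop. The post is fixed upright on the turntable, 115 mm from the axis; 16 mm thick with a 19 mm ball at its top; it stands from 32 mm to 104 mm above the worktop and is pushed sideways, along the rim
- post_3 (a point): point half-way up one of the four steel rim posts, 67 mm above the worktop. The post is fixed upright on the turntable, 115 mm from the axis; 16 mm thick with a 19 mm ball at its top; it stands from 32 mm to 104 mm above the worktop and is pushed sideways, along the rim
- sugar: the sugar canister: loose, white, round, 71 mm wide and 92 mm tall with a lid and knob, the widest thing on the turntable (its top is 124 mm above the worktop); origin at the centre of its underside, z up. It has to come to the front
- salt: loose glass shaker, 41 mm across and 85 mm tall, white contents and a light perforated cap, standing on the turntable; origin at the centre of its underside, z up
- pepper: loose glass shaker, 41 mm across and 85 mm tall, dark contents and a light perforated cap, standing on the turntable; origin at the centre of its underside, z up
- herbs: loose glass shaker, 41 mm across and 75 mm tall, green contents and a light perforated cap, standing on the turntable; origin at the centre of its underside, z up
- mug: loose dotted mug, 93 mm tall, behind the turntable; bystander. Origin at its underside
- tin: loose food tin, 75 mm wide and 58 mm tall, on the cooktop to the right; bystander. Origin at the centre of its underside
Things that resemble listed ones, but are neither listed nor needed, are in the scene too. Leave any brown or red look-alike of the salt alone. Leave any pink look-alike of the sugar alone.

How it is judged:
By the outcome, as a careful person would: the job done as asked, in the order asked, and still so for the second after the job is handed in, with the robot touching nothing.
It also fails if it takes over 64 s, if anything falls off the work surface, if the arm or the gripper's body presses on something with over 40 N, if the wrist force passes 120 N, or if a joint passes its speed limit or range.

## Robot

A 6-joint arm with a two-finger parallel gripper is mounted at the origin on a cart in front of the work surface, level with it; the furniture and walls round the work are solid. World frame = base frame: x ahead of the robot, y to its left, z up, the work surface at z = 0. Lengths are in m, angles in rad, forces in N, time in s.
With the tool pointing down it reaches from about 0.425 to 1.125 m from the base axis. Payload 14.9 kg.
Tool frame: the origin (TCP) lies midway between the tips of the shut fingers; the grasp point (between the pads) lies 19 mm behind it (grip_depth is the distance from the TCP to the grasp point, in m); z points along the fingers, y is the line along which they close (so a half turn about z gives the same grasp; the last joint's range is limited). The gripper opens to 91 mm and grips with 3 to 60 N. Pads are 32 mm wide; open, the fingers measure 118 mm over their backs; the gripper's body (76 mm by 178 mm) begins 60 mm behind the grasp point.
Start: joints at [-1.203, 0.379, 1.734, -0, 1.028, -0.033], TCP at [0.273, -0.645, 0.214] pointing down, gripper open.
Joint ranges: [-2.77, 2.77], [-0.74, 2.19], [0, 2.66], [-1.06, 4.2], [0.31, 2.87], [-3.08, 3.08]. Speed limits (rad/s): [1.89, 1.89, 2.39, 3.14, 3.14, 3.14].

## Interface

Orientations are given as a unit quaternion [w, x, y, z].
In Python, from workcell import * gives the robot as it stands.
- The arm moves only by the tool jog_arm, never from a script. Its argument "rows" is a list that holds one entry, the list of rows, each a list of 5 numbers: the closure, from -1 (fully open) to 1 (shut), then the shift along the world's x, y, z in mm, then the turn about the world's z in degrees. In form: [[[fingers, dx, dy, dz, turn], ...]]. A call has 1 to 20 rows; each row is the pose to reach, as a shift and turn from the pose commanded when the call began; what a row does not reach only later rows make up. A row lasts 1/8 s, in which the tool goes at most 62.5 mm and 10.7 degrees, less where a joint would pass 70% of its speed; a pose out of reach is approached as far as the arm can. A call with a gripper value outside its range is refused whole. The fingers move at their own pace and stop on an object; "grip_force" is the grip in N (left out, the last holds). Time passes only in rows, so rows that repeat a pose let the fingers close. It gives the time, the measured TCP pose, the force, the opening and the grip force at its end, in the units of the state.
- state(): the state, without advancing time (a new reading comes with each control period).
- get_image(name): name is "scene" or "top" or "wrist"; returns a dict with "image" (420x560x3 uint8, red, green, blue), "range_z" (420x560 float32, m along the optical axis (not along the pixel's ray), 0 where there is no reading), "fx", "fy", "cx", "cy" (pixels), "eye" and "rotation" of the camera in the world. Camera axes: x right, y down, z forward; pixel columns grow to the right and rows downward; lengths in m; the calibration is good to about 2 mm. A picture is of the moment at which its call begins.
- sign_off(): hands the job in; it is judged then, once.
The state is a dict: "time": time; "joint_pos": joint angles; "joint_vel": joint speeds; "tau": joint torques, N m; "tool_pos": TCP position; "eef_rot": TCP orientation; "wrist_force": force on the tool from outside, world axes, zero at the start; "torque": the same for the moment, N m; "width": finger opening in m; "grip_force": force on a finger pad.
Only numpy, scipy, OpenCV 4.12 (cv2) and the standard library are available. Lean on these libraries where they do the work, as an engineer would, in place of code of your own. Each camera call takes 0.05 s, during which the arm holds its last target. There are 200 camera calls.

## Working session

There is one attempt and no reset: what is moved stays moved. The work goes in short steps, Python scripts to look and compute and a tool call to move; the robot and the scene stay as the last step left them, time stands still between calls to the robot, and variables do not carry over. Pictures are saved under pics/ and viewed, at most 10 in all, crops included, and the job is handed in when it is done.

Besides the shell and the picture viewer there is one more tool, called in YAML: its name, and indented under it one key for each argument. jog_arm: Moves the arm, as the interface text tells. Its arguments: {"type":"object","properties":{"rows":{"type":"array"},"grip_force":{"type":"number"}},"required":["rows"]}

```bash
mkdir -p pics
cat > h.py <<'E'
from workcell import *
import numpy as np, cv2
def grab(n):
    d=get_image(n); np.savez(f'{n}.npz',**d); return d
def load(n): return dict(np.load(f'{n}.npz'))
def cloud(d):
    z=d['range_z']; v,u=np.indices(z.shape)
    c=np.stack([(u-d['cx'])/d['fx']*z,(v-d['cy'])/d['fy']*z,z],-1)
    p=c@np.array(d['rotation']).T+d['eye']; p[z<=0]=np.nan; return p
E
python3 - <<'E'
from h import *
for n in('scene','top'):
    d=grab(n); cv2.imwrite(f'pics/{n}1.png',d['image'][:,:,::-1]); print(n,d['eye'],d['rotation'],d['fx'])
s=state(); print(s['time'],s['tool_pos'],s['eef_rot'],s['width'])
E
```

```text
scene [0.08036687 0.56445137 0.89831683] [ 0.13922742 -0.38865366  0.85130557 -0.32379452] 445.6684253664252
top [0.38241539 0.08765008 1.32896315] [ 0.04729006 -0.70200188  0.70799965 -0.06077426] 448.7131684957463
0.1 [ 0.27297073 -0.64420648  0.21336761] [-4.61693635e-04  9.79987924e-01  1.99056396e-01 -8.00382609e-05] 0.09094735465660775
```

View pics/scene1.png

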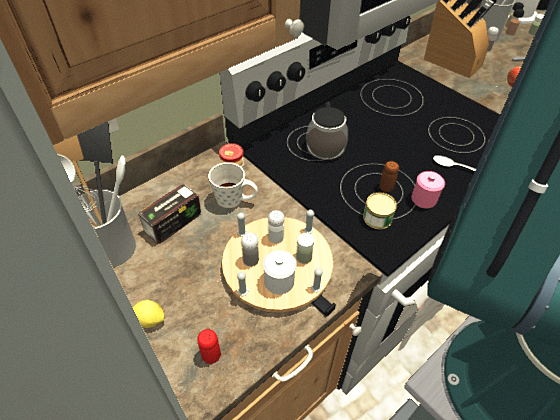

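View pics/top1.png

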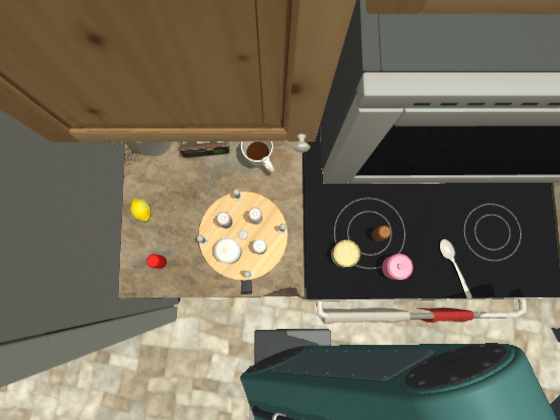

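The wide white knobbed canister at top (228,250) and scene (280,272) is the sugar. The look-alikes are the pink pot at top (398,267), the brown shaker at (382,233) and the red shaker at (156,262), and none of them is on the turntable. The tongue is at top (246,287), the posts are at (236,194), (283,228), (247,274) and (200,239), and the mug is at (257,152). Next I'll measure these and make an enlarged crop.

```bash
cat >> h.py <<'E'
from scipy.spatial.transform import Rotation as R
def cloud(d):
    z=d['range_z']; v,u=np.indices(z.shape)
    c=np.stack([(u-d['cx'])/d['fx']*z,(v-d['cy'])/d['fy']*z,z],-1)
    q=d['rotation']; M=R.from_quat(np.roll(q,-1)).as_matrix()
    p=c@M.T+d['eye']; p[z<=0]=np.nan; return p
def disc(P,ctr,r=.15):   # axis from the rim of the upper face
    m=(abs(P[...,2]-.032)<.006)&(np.hypot(P[...,0]-ctr[0],P[...,1]-ctr[1])<r)
    (x,y),rr=cv2.minEnclosingCircle(P[m][:,:2].astype(np.float32)); return np.array([x,y]),rr
def blobs(P,a,lo,hi,r=.15):
    m=(P[...,2]>lo)&(P[...,2]<hi)&(np.hypot(P[...,0]-a[0],P[...,1]-a[1])<r)
    n,l=cv2.connectedComponents(m.astype(np.uint8),connectivity=4)
    for i in range(1,n):
        q=P[l==i]
        if len(q)<4: continue
        c=(q.max(0)+q.min(0))/2; e=c[:2]-a; v,u=np.nonzero(l==i)
        print('  uv',int(u.mean()),int(v.mean()),'n',len(q),'c',c[:2].round(3),'size',np.ptp(q,0)[:2].round(3),'zmax',q[:,2].max().round(3),'rad',np.hypot(*e).round(3),'ang',np.degrees(np.arctan2(e[1],e[0])).round(1))
E
python3 - <<'E'
from h import *
for n,uv in(('top',(243,235)),('scene',(278,262))):
    d=load(n);P=cloud(d); c=P[uv[1],uv[0],:2]
    a,r=disc(P,c); a,r=disc(P,a); print(n,'axis',a.round(4),r)
    print(' sides/jars');blobs(P,a,.085,.14)
    print(' tongue');blobs(P,a,.009,.027,.2)
d=load('top');cv2.imwrite('pics/c.png',cv2.resize(d['image'][180:300,180:310,::-1],None,fx=5,fy=5,interpolation=2))
E
```

```text
top axis [0.522  0.1761] 0.12981395423412323
 sides/jars
  uv 235 192 n 36 c [0.636 0.19 ] size [0.018 0.016] zmax 0.105 rad 0.115 ang 7.0
  uv 254 214 n 173 c [0.57  0.138] size [0.037 0.036] zmax 0.124 rad 0.061 ang -38.6
  uv 223 219 n 177 c [0.559 0.225] size [0.036 0.038] zmax 0.124 rad 0.061 ang 52.7
  uv 282 226 n 37 c [0.536 0.063] size [0.016 0.017] zmax 0.108 rad 0.115 ang -82.8
  uv 199 238 n 34 c [0.507 0.289] size [0.017 0.014] zmax 0.107 rad 0.114 ang 97.4
  uv 226 250 n 531 c [0.472 0.214] size [0.069 0.068] zmax 0.128 rad 0.062 ang 142.5
  uv 258 246 n 162 c [0.483 0.127] size [0.035 0.039] zmax 0.112 rad 0.063 ang -128.4
  uv 246 274 n 38 c [0.408 0.16 ] size [0.016 0.014] zmax 0.109 rad 0.115 ang -172.1
 tongue
  uv 246 287 n 114 c [0.373 0.167] size [0.04 0.03] zmax 0.025 rad 0.149 ang -176.3
scene axis [0.4995 0.1962] 0.1436230093240738
 sides/jars
  uv 309 214 n 62 c [0.538 0.063] size [0.016 0.017] zmax 0.109 rad 0.139 ang -73.8
  uv 275 220 n 303 c [0.573 0.139] size [0.037 0.039] zmax 0.123 rad 0.093 ang -37.9
  uv 240 217 n 63 c [0.638 0.192] size [0.017 0.01
[... 346 characters left out ...]
08 rad 0.095 ang -158.1
  uv 240 276 n 76 c [0.509 0.29 ] size [0.017 0.017] zmax 0.109 rad 0.094 ang 84.0
 tongue
  uv 323 304 n 264 c [0.378 0.17 ] size [0.046 0.038] zmax 0.027 rad 0.124 ang -167.9
  uv 244 302 n 5 c [0.49  0.299] size [0.007 0.003] zmax 0.027 rad 0.104 ang 95.4
  uv 255 307 n 15 c [0.465 0.288] size [0.021 0.012] zmax 0.027 rad 0.098 ang 110.7
  uv 298 307 n 6 c [0.404 0.216] size [0.003 0.009] zmax 0.027 rad 0.097 ang 168.1
  uv 289 310 n 17 c [0.414 0.236] size [0.015 0.024] zmax 0.026 rad 0.095 ang 155.3
  uv 263 310 n 4 c [0.45  0.279] size [0.005 0.005] zmax 0.024 rad 0.096 ang 120.9
  uv 273 311 n 20 c [0.434 0.264] size [0.022 0.025] zmax 0.027 rad 0.094 ang 134.2
```

View pics/c.png

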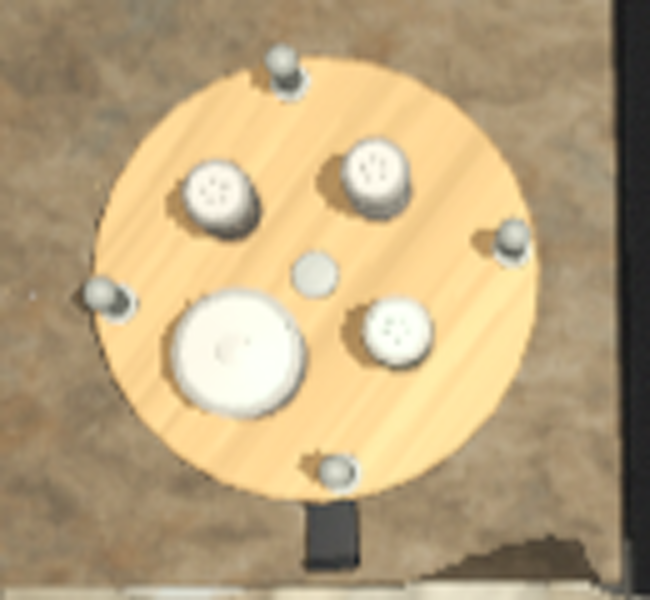

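Run:
```python
from h import *
for n in('top','scene'):
    P=cloud(load(n)).reshape(-1,3)
    for y0 in np.arange(-.7,.4,.15):
        q=P[(P[:,1]>y0)&(P[:,1]<y0+.15)&(P[:,0]>.25)]
        print(n,round(y0,2),[ (zl, q[(q[:,2]>zl)&(q[:,2]<zh),0].min().round(2) if ((q[:,2]>zl)&(q[:,2]<zh)).any() else None) for zl,zh in((.03,.13),(.13,.3),(.3,.9))])
a=np.array([.523,.176])
def pose(phi,d,r=.120):
    f=np.radians(phi); return (a+r*np.array([np.cos(f),np.sin(f)])-d*np.array([-np.sin(f),np.cos(f)]))*1000
for phi,d in((187.5,.034),(187.5,.023),(192.5,.023),(197.5,.023),(202.5,.023),(207.5,.023),(212.5,.023),(217.5,.023),(222.5,.023),(225.5,.023),(228.5,.023)): print(phi,d,(pose(phi,d)-pose(187.5,.034)).round(1),pose(phi,d).round(1))
```

```text
top -0.7 [(0.03, None), (0.13, np.float64(0.25)), (0.3, np.float64(0.27))]
top -0.55 [(0.03, None), (0.13, None), (0.3, np.float64(0.57))]
top -0.4 [(0.03, np.float64(0.39)), (0.13, None), (0.3, np.float64(0.57))]
top -0.25 [(0.03, np.float64(0.39)), (0.13, None), (0.3, np.float64(0.25))]
top -0.1 [(0.03, np.float64(0.43)), (0.13, None), (0.3, np.float64(0.25))]
top 0.05 [(0.03, np.float64(0.39)), (0.13, None), (0.3, np.float64(0.66))]
top 0.2 [(0.03, np.float64(0.4)), (0.13, None), (0.3, np.float64(0.66))]
top 0.35 [(0.03, np.float64(0.43)), (0.13, np.float64(0.72)), (0.3, np.float64(0.66))]
scene -0.7 [(0.03, np.float64(0.9)), (0.13, np.float64(0.88)), (0.3, None)]
scene -0.55 [(0.03, np.float64(0.9)), (0.13, np.float64(0.88)), (0.3, None)]
scene -0.4 [(0.03, np.float64(0.39)), (0.13, np.float64(0.91)), (0.3, np.float64(0.57))]
scene -0.25 [(0.03, np.float64(0.4)), (0.13, np.float64(0.71)), (0.3, np.float64(0.57))]
scene -0.1 [(0.03, np.float64(0.43)), (0.13, np.float64(0.88)), (0.3, np.float64(0.25))]
scene 0.05 [(0.03, np.float64(0.4)), (0.13, np.float64(0.99)), (0.3, np.float64(0.66))]
scene 0.2 [(0.03, np.float64(0.4)), (0.13, np.float64(0.87)), (0.3, np.float64(0.66))]
scene 0.35 [(0.03, np.float64(0.43)), (0.13, np.float64(0.72)), (0.3, np.float64(0.66))]
187.5 0.034 [0. 0.] [399.6 194. ]
187.5 0.023 [  1.4 -10.9] [401.  183.1]
192.5 0.023 [  1.3 -21.6] [400.9 172.5]
197.5 0.023 [  2.  -32.2] [401.6 161.9]
202.5 0.023 [  3.7 -42.7] [403.3 151.3]
207.5 0.023 [  6.3 -53.1] [405.9 141. ]
212.5 0.023 [  9.8 -63.1] [409.4 130.9]
217.5 0.023 [ 14.2 -72.9] [413.8 121.2]
222.5 0.023 [ 19.4 -82.2] [419.  111.9]
225.5 0.023 [ 22.9 -87.5] [422.5 106.5]
228.5 0.023 [ 26.7 -92.7] [426.3 101.4]
```

jog_arm:
  rows:
    - [[1,45,100,0,-3],[1,85,200,0,-6],[1,127,295,0,-9],[1,157,395,0,-12],[1,187,495,0,-15],[1,192,545,0,-15],[1,197,595,0,-15],[1,197,645,0,-15],[1,187,690,0,-15],[1,177,735,0,-15],[1,167,775,0,-15],[1,150,810,0,-15],[1,132,839,0,-15],[1,132,839,0,-15],[1,132,839,0,-15],[1,132,839,0,-15],[1,132,839,0,-15],[1,132,839,0,-15],[1,132,839,0,-15],[1,132,839,0,-15]]

```text
time: 2.6
tool_pos: [0.4052, 0.1942, 0.2139]
eef_rot: [0.0, 0.998, 0.069, -0.0]
wrist_force: [-0.4, -0.1, 0.3]
width: 0.0008
grip_force: 0.0
```

jog_arm:
  rows:
    - [[1,0,0,-40,0],[1,0,0,-80,0],[1,0,0,-110,0],[1,0,0,-130,0],[1,0,0,-144,0],[1,0,0,-144,0],[1,0,0,-144,0]]

```text
time: 3.48
tool_pos: [0.4056, 0.1947, 0.0706]
eef_rot: [-0.0, 0.998, 0.069, 0.0]
wrist_force: [0.3, 0.1, -0.6]
width: 0.0004
grip_force: 0.0
```

Run:
```python
from h import *
d=grab('scene');cv2.imwrite('pics/s2.png',cv2.resize(d['image'][150:350,170:420,::-1],None,fx=3,fy=3))
print(state()['tool_pos'],state()['wrist_force'])
```

```text
[0.40563416 0.19467443 0.07067916] [-0.28544948 -0.65224791  0.66411659]
```

View pics/s2.png

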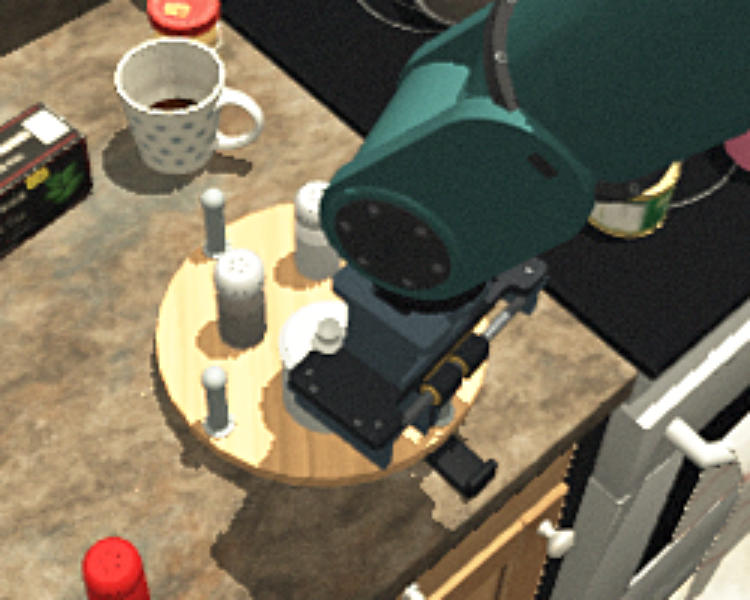

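jog_arm:
  rows:
    - [[1,1,-5,0,0],[1,1,-8,0,0],[1,1,-11,0,0],[1,1,-16,0,2.5],[1,1,-21,0,5],[1,1,-26,0,7.5],[1,2,-31,0,10],[1,3,-36,0,12.5],[1,3,-41,0,15],[1,5,-46,0,17.5],[1,6,-51,0,20],[1,7,-56,0,22.5],[1,9,-60,0,25],[1,11,-65,0,27.5],[1,13,-70,0,30],[1,13,-70,0,30],[1,13,-70,0,30]]

```text
time: 5.65
tool_pos: [0.4181, 0.1245, 0.0699]
eef_rot: [0.0, 0.946, 0.325, -0.0]
wrist_force: [0.1, -0.2, 0.5]
width: 0.0005
grip_force: 0.0
```

Run:
```python
from h import *
a=np.array([.523,.176])
for n in('scene','top'):
    d=grab(n);P=cloud(d);print(n);blobs(P,a,.085,.126)
cv2.imwrite('pics/s3.png',cv2.resize(load('scene')['image'][150:350,170:420,::-1],None,fx=3,fy=3))
```

```text
scene
  uv 287 206 n 59 c [0.592 0.083] size [0.017 0.018] zmax 0.107 rad 0.116 ang -53.2
  uv 262 223 n 308 c [0.585 0.167] size [0.039 0.039] zmax 0.124 rad 0.063 ang -8.1
  uv 300 232 n 270 c [0.515 0.115] size [0.038 0.039] zmax 0.113 rad 0.061 ang -97.7
  uv 227 234 n 67 c [0.617 0.244] size [0.016 0.016] zmax 0.107 rad 0.116 ang 36.0
  uv 252 254 n 339 c [0.533 0.238] size [0.037 0.037] zmax 0.123 rad 0.063 ang 80.6
  uv 291 262 n 810 c [0.464 0.185] size [0.072 0.071] zmax 0.126 rad 0.06 ang 170.9
  uv 264 287 n 77 c [0.457 0.268] size [0.016 0.018] zmax 0.108 rad 0.114 ang 125.7
top
  uv 216 199 n 36 c [0.613 0.243] size [0.017 0.017] zmax 0.108 rad 0.112 ang 36.6
  uv 244 210 n 173 c [0.582 0.166] size [0.04  0.036] zmax 0.122 rad 0.06 ang -9.9
  uv 274 208 n 38 c [0.59  0.084] size [0.017 0.017] zmax 0.108 rad 0.113 ang -54.0
  uv 218 229 n 175 c [0.53  0.235] size [0.038 0.036] zmax 0.122 rad 0.06 ang 83.1
  uv 263 236 n 165 c [0.512 0.114] size [0.038 0.036] zmax 0.113 rad 0.063 ang -100.3
  uv 236 247 n 200 c [0.479 0.186] size [0.032 0.065] zmax 0.125 rad 0.045 ang 167.5
  uv 207 257 n 39 c [0.453 0.268] size [0.016 0.017] zmax 0.109 rad 0.116 ang 127.4
```

View pics/s3.png

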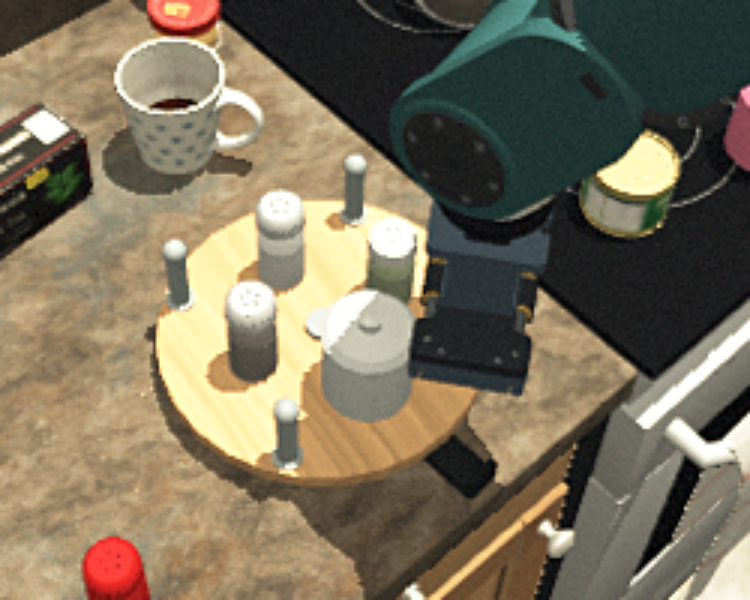

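jog_arm:
  rows:
    - [[1,2,-4,0,2],[1,4,-8,0,4.5],[1,7,-12,0,7],[1,9,-15,0,9],[1,10.5,-17.5,0,10.5],[1,12,-19.5,0,11.5],[1,12,-19.5,0,11.5],[1,12,-19.5,0,11.5]]

```text
time: 6.75
tool_pos: [0.4302, 0.105, 0.07]
eef_rot: [0.0, 0.908, 0.418, 0.0]
wrist_force: [-0.3, 0.3, -0.9]
width: 0.0003
grip_force: 0.0
```

Run:
```python
from h import *
a=np.array([.523,.176])
for n in('scene','top'):
    d=grab(n);P=cloud(d);print(n);blobs(P,a,.085,.126)
    print(' tongue');m=(P[...,2]>.016)&(P[...,2]<.027)&(P[...,0]<.40)&(P[...,0]>.33)&(abs(P[...,1]-.17)<.035)
    q=P[m];print(len(q),q.min(0),q.max(0))
```

```text
scene
  uv 278 205 n 61 c [0.608 0.098] size [0.016 0.017] zmax 0.109 rad 0.116 ang -42.6
  uv 258 226 n 311 c [0.585 0.179] size [0.036 0.038] zmax 0.123 rad 0.062 ang 2.4
  uv 296 228 n 272 c [0.526 0.115] size [0.038 0.037] zmax 0.113 rad 0.061 ang -86.8
  uv 225 242 n 67 c [0.603 0.26 ] size [0.018 0.018] zmax 0.108 rad 0.116 ang 46.3
  uv 296 260 n 837 c [0.463 0.173] size [0.069 0.071] zmax 0.126 rad 0.06 ang -177.1
  uv 256 258 n 347 c [0.522 0.238] size [0.039 0.039] zmax 0.122 rad 0.062 ang 91.0
  uv 275 288 n 78 c [0.441 0.254] size [0.017 0.017] zmax 0.107 rad 0.113 ang 136.6
 tongue
77 [0.3557549  0.14764933 0.01604646] [0.39985902 0.20059082 0.02667881]
top
  uv 269 202 n 36 c [0.606 0.098] size [0.017 0.017] zmax 0.106 rad 0.114 ang -43.0
  uv 210 204 n 39 c [0.6   0.259] size [0.017 0.017] zmax 0.106 rad 0.113 ang 47.3
  uv 240 210 n 173 c [0.583 0.177] size [0.038 0.037] zmax 0.123 rad 0.06 ang 1.2
  uv 263 231 n 159 c [0.524 0.114] size [0.036 0.036] zmax 0.113 rad 0.062 ang -89.4
  uv 218 233 n 173 c [0.518 0.237] size [0.036 0.038] zmax 0.124 rad 0.061 ang 94.9
  uv 235 250 n 136 c [0.464 0.179] size [0.063 0.057] zmax 0.117 rad 0.059 ang 176.8
  uv 212 263 n 36 c [0.438 0.254] size [0.014 0.017] zmax 0.106 rad 0.116 ang 137.6
 tongueTraceback (most recent call last):
  File "<stdin>", line 6, in <module>
    return umr_minimum(a, axis, None, out, keepdims, initial, where)
ValueError: zero-size array to reduction operation minimum which has no identity
```

jog_arm:
  rows:
    - [[1,-4,4,0,0],[1,-8,7,0,0],[1,-8,7,20,0],[1,-8,7,60,0],[1,-8,7,100,0],[1,-8,7,140,0],[1,-8,7,150,0],[1,5,-45,150,0],[1,20,-95,150,0],[1,30,-145,150,0],[1,30,-195,150,0],[1,20,-245,150,0],[1,10,-295,150,0],[1,0,-345,150,0],[1,0,-345,150,0],[1,0,-345,150,0],[1,0,-345,150,0]]

```text
time: 8.98
tool_pos: [0.4301, -0.239, 0.2195]
eef_rot: [-0.0, 0.908, 0.419, -0.0]
wrist_force: [-0.1, 0.4, -0.1]
width: -0.0
grip_force: 0.0
```

Run:
```python
from h import *
a=np.array([.5225,.1758])
for n in('scene','top'):
    d=grab(n);P=cloud(d);print(n);blobs(P,a,.085,.126)
    print(' tongue');m=(P[...,2]>.009)&(P[...,2]<.027)&(np.hypot(*(P[...,:2]-a).transpose(2,0,1))<.19)&(np.hypot(*(P[...,:2]-a).transpose(2,0,1))>.137)
    q=P[m];print(len(q));r=cv2.minAreaRect(q[:,:2].astype(np.float32)*1000);print(r,np.degrees(np.arctan2(r[0][1]/1000-a[1],r[0][0]/1000-a[0])))
cv2.imwrite('pics/t4.png',cv2.resize(load('top')['image'][140:300,150:350,::-1],None,fx=3.5,fy=3.5))
```

```text
scene
  uv 278 204 n 60 c [0.608 0.098] size [0.015 0.02 ] zmax 0.108 rad 0.116 ang -42.3
  uv 258 226 n 313 c [0.586 0.179] size [0.038 0.038] zmax 0.123 rad 0.063 ang 2.7
  uv 296 228 n 272 c [0.526 0.115] size [0.037 0.04 ] zmax 0.113 rad 0.061 ang -86.5
  uv 225 242 n 68 c [0.603 0.259] size [0.017 0.02 ] zmax 0.109 rad 0.116 ang 45.9
  uv 328 245 n 69 c [0.447 0.091] size [0.017 0.018] zmax 0.108 rad 0.114 ang -131.9
  uv 296 260 n 840 c [0.464 0.173] size [0.071 0.07 ] zmax 0.126 rad 0.059 ang -177.2
  uv 256 258 n 344 c [0.522 0.239] size [0.04  0.038] zmax 0.122 rad 0.063 ang 90.7
  uv 275 288 n 79 c [0.441 0.254] size [0.017 0.017] zmax 0.108 rad 0.114 ang 136.2
 tongue
174
((370.7186279296875, 166.2805938720703), (29.7880802154541, 30.13322639465332), 4.11516809463501) -176.41123067044546
top
  uv 269 202 n 36 c [0.606 0.098] size [0.018 0.017] zmax 0.106 rad 0.114 ang -42.8
  uv 210 204 n 39 c [0.6   0.259] size [0.017 0.016] zmax 0.107 rad 0.114 ang 47.2
  uv 240 210 n 172 c [0.583 0.177] size [0.038 0.036] zmax 0.124 rad 0.06 ang 1.3
  uv 263 231 n 159 c [0.523 0.114] size [0.037 0.036] zmax 0.113 rad 0.062 ang -89.5
  uv 218 233 n 174 c [0.518 0.237] size [0.036 0.039] zmax 0.123 rad 0.061 ang 94.4
  uv 241 254 n 528 c [0.461 0.174] size [0.068 0.069] zmax 0.126 rad 0.062 ang -178.1
  uv 271 260 n 37 c [0.443 0.091] size [0.016 0.016] zmax 0.109 rad 0.116 ang -133.1
  uv 212 263 n 36 c [0.437 0.254] size [0.014 0.017] zmax 0.106 rad 0.116 ang 137.4
 tongue
103
((531.7688598632812, 111.76774597167969), (329.4371643066406, 212.71591186523438), 12.877948760986328) -81.76347477467843
```

View pics/t4.png

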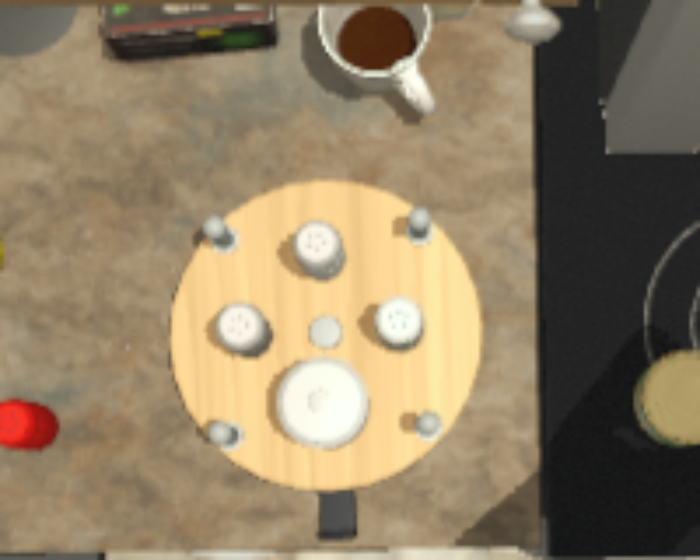

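The sugar canister, crop (322,402), now stands at about 182° and the tongue, crop (337,513), at about 183°. That is within about 1.5 mm. The other jars are upright, the mug and tin are where they were, and the gripper is clear.

```bash
python3 -c "
from workcell import *
print(sign_off())"
```

```text
the job is handed in; nothing more can be done
None
```

The sugar canister now stands at the front, lined up with the black pointer tongue to within about 1.5°; only a post was pushed, the other jars, mug and tin were left alone, and the job was handed in after about 9 s of the 64 s allowed.

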